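# Fit the oversize shelf panel into the shaking bath

### The job

Pick up the white perforated shelf panel by its blue handle and fit it into the empty bath: tilt it, slip its low edge under the lip on the orange rail's side, press the sprung rail back gently until the other edge clears the opposite lip, lower that edge and ease the panel back, so that it lies flat on both ledges, held under both lips by the rail. Never force it; let go of it at the end, and leave the rack, bottle and box alone.

Things in the scene. Friction and masses are not known exactly. Their poses are not given: they have to be found in the camera images.
- handle (a point): Centre of the blue grip bar on the panel; axes: x panel length, y width, z up. The loose white panel, 200 (x) x 130 (y) x 6 mm, about 0.24 kg, alike either way round, starts flat on the bench. The bar is 24 (x) x 64 (y) x 24 mm on two posts; its centre is 36 mm above the panel's underside, with an 18 mm gap under it. Grip it across its 24 mm.
- edge_a (a point): Middle of the lower edge of the panel's -x end: 100 mm along -x and 36 mm below the bar's centre.
- edge_b (a point): Middle of the lower edge of the panel's +x end: 100 mm along +x and 36 mm below the bar's centre.
- bath: Low white bench-top bath, fixed, empty. Origin on the bench under the opening's nominal centre; z up, x from the orange rail's side (-x) to the opposite side. Housing x -150 to 126 mm (grey console on to -205, 97 high), y +-95. The rail's side is away from the robot. All x values are nominal: frame, lips, ledges, wall and rail sit together up to 9 mm either way along x (firm, not reported; feel for it).
- opening (a point): Nominal centre of the steel frame's opening at its top, 122 mm above the bench; axes as the bath's. The opening is 184 mm along x (x +-92) and 138 mm along y, between straight side walls. At both x ends a lip 5 mm thick (z 117 to 122) overhangs a ledge whose top is at z = 92 mm; the ledges reach in to x = -81 and +79 mm. More than 28 N between panel and bath is forcing.
- rail_lip (a point): Nominal middle of the lip's lower edge on the rail's side (bath x -92, z 117). Below it is the sprung orange rail (two tabs show in slots in the lip), 120 mm wide, z 95 to 114: its face stands at bath x -88 and can be pushed 24 mm to -x, to a hard stop (face at -112). The spring takes 2 N at first, 8 N at the stop. Panel home: in about 11 mm.
- plain_lip (a point): Nominal middle of the lip's lower edge on the opposite side (bath x +92, z 117). Under it is a fixed end wall at bath x +101, against which the rail's spring pushes the panel once it lies on the ledges. With the rail at its stop the panel's other edge clears this lip by about 4 mm.
- tube_rack: Grey tube rack with clear, blue-capped tubes, 70 x 120 x 129 mm, origin at its underside; leave alone.
- reagent: Amber bottle with a blue cap, 68 mm across, 150 mm high, origin at its underside; leave alone.
- tip_box: Clear box with a yellow lid, 87 x 122 x 64 mm, origin at its underside; leave alone.
Not all that is in view belongs to the job. Leave any pink look-alike of the part that bears handle alone.

How it is judged:
On the way:
1. the tilted panel's low edge is in the gap between lip and ledge on the rail's side, pressed in against the rail (angle between handle's own z axis and vertical between 0.08 and 0.8 rad and ((x of edge_a in the frame of bath below -0.097 m and z of edge_a in the frame of bath between 0.086 and 0.117 m) or (x of edge_b in the frame of bath below -0.097 m and z of edge_b in the frame of bath between 0.086 and 0.117 m))), for 0.1 s.
At the end, for the whole second after the job is handed in: the panel lies flat (within 0.025 rad) on both ledges, beneath the lips: its bar's centre 128 mm above the bench (within 3 mm), within 16 mm of the opening's nominal centre along the bath's x and 10 mm along y, square to the bath within 0.1 rad, at rest and released (angle between handle's own z axis and vertical below 0.025 rad and z of handle in the frame of bath between 0.125 and 0.131 m and x of handle in the frame of bath between -0.016 and 0.016 m and y of handle in the frame of bath between -0.01 and 0.01 m and angle between the x axis of handle and the x axis of bath, either way round below 0.1 rad and linear speed of panel below 0.02 m/s and angular speed of panel below 0.1 rad/s); the robot touches nothing.
It fails at once if the panel is forced: more than 28 N between panel and bath (contact force between panel and bath above 28 N).
It fails at once if the tube rack is pushed more than 15 mm or tipped (distance of tube_rack from where it was at the start of the episode above 0.015 m or angle between tube_rack's own z axis and vertical above 0.2 rad).
It fails at once if the bottle is pushed more than 15 mm or tipped (distance of reagent from where it was at the start of the episode above 0.015 m or angle between reagent's own z axis and vertical above 0.2 rad).
It fails at once if the tip box is pushed more than 15 mm or tipped (distance of tip_box from where it was at the start of the episode above 0.015 m or angle between tip_box's own z axis and vertical above 0.2 rad).
It also fails if it takes over 67 s, if anything falls off the work surface, if the arm or the gripper's body presses on something with over 40 N, if the wrist force passes 120 N, or if a joint passes its speed limit or range.

### The arm

A 6-joint arm with a two-finger parallel gripper is mounted at the origin on the work surface. World frame = base frame: x ahead of the robot, y to its left, z up, the work surface at z = 0. Lengths are in m, angles in rad, forces in N, time in s.
With the tool pointing down it reaches from about 0.425 to 0.95 m from the base axis. Payload 3.5 kg.
Tool frame: the origin (TCP) lies at the very end of the fingers, on their centre line; the grasp point (between the pads) lies 19 mm behind it (tcp_to_grasp is the distance from the TCP to the grasp point, in m); z points along the fingers, y is the direction in which the jaws open and shut (so a half turn about z gives the same grasp; the last joint's range is limited). The gripper opens to 85 mm and grips with 20 to 120 N. Pads are 22 mm wide; open, the fingers measure 114 mm over their backs; the gripper's body (76 mm by 85 mm) begins 54 mm behind the grasp point. The pads swing forward as they close: fully open they stand 13 mm farther back than shut.
Start: joints at [0.969, 0.286, 1.577, -0, 1.279, -0.15], TCP at [0.295, 0.607, 0.207] pointing down, gripper open.
Joint ranges: [-2.77, 2.77], [-0.9, 2.22], [0.21, 2.48], [-1.53, 4.67], [0.24, 2.81], [-2.84, 2.84]. Speed limits (rad/s): [2.79, 2.79, 3.14, 3.14, 3.14, 3.14].

### API

Orientations are given as a unit quaternion [x, y, z, w].
In Python, from plant import * gives the robot as it stands. The module is installed in compiled form; this text tells all that it offers.
- The arm moves only by the tool arm_command, never from a script. Its argument "steps" is a list of rows, each a list of 3 entries, a list of its own where there are three numbers: the turn, a rotation vector about the tool's x, y, z in rad, then the shift along the tool's x, y, z in m, then the gripper command: -1 is shut, 1 is fully open, values between are in proportion. A call has 1 to 12 rows; each row is the pose to reach, as a shift and turn from the pose measured when the call began, along the tool's axes at that moment; what a row does not reach only later rows make up. A row lasts 1/8 s, in which the tool goes at most 62.5 mm and 10.7 degrees, less where a joint would pass 70% of its speed; a pose out of reach is approached as far as the arm can. A call with a gripper value outside its range is refused whole. The fingers move at their own pace and stop on an object; "force" is the grip in N (left out, the last holds). Time passes only in rows, so rows that repeat a pose let the fingers close. It gives the time, the measured TCP pose, the force and the opening at its end, in the units of the state.
- get_state(): the state, without advancing time (a new reading comes with each control period).
- read_camera(name): name is "scene" or "top"; returns a dict with "frame" (420x560x3 uint8, red, green, blue), "vfov" (degrees; the focal length in pixels is half the picture's height over the tangent of half this angle, whatever the lens; pixels are square), "cx", "cy" (the principal point, pixels), "position" and "rotation" of the camera in the world. Camera axes: x right, y up, looking along -z (the intrinsics and any distortion apply to the point x, -y, -z); pixel columns grow to the right and rows downward; lengths in m; the calibration is good to about 2 mm. A picture is of the moment at which its call begins. There is no depth.
- sign_off(): hands the job in, once; it reports no verdict.
The state is a dict: "time": time; "qpos": joint angles; "dq": joint speeds; "joint_efforts": joint torques, N m; "eef_pos": TCP position; "tcp_rot": TCP orientation; "contact_force": force on the tool from outside, world axes, zero at the start; "wrist_torque": the same for the moment, N m; "opening": opening from 0.0 (shut) to 1.0 (fully open).
Only numpy, scipy, OpenCV 4.12 (cv2) and the standard library are available. Lean on these libraries where they do the work, as an engineer would, in place of code of your own. Each camera call takes 0.05 s, during which the arm holds its last target.

## Working session

There is one attempt and no reset: what is moved stays moved. The work goes in short steps, Python scripts to look and compute and a tool call to move; the robot and the scene stay as the last step left them, time stands still between calls to the robot, and variables do not carry over. Pictures are saved under pics/ and viewed, and the job is handed in when it is done.

Besides the shell and the picture viewer there is one more tool, called after ">>>" in YAML: its name, and indented under it one key for each argument. arm_command: Moves the arm, as the interface text tells. Its arguments: {"type":"object","properties":{"steps":{"type":"array"},"force":{"type":"number"}},"required":["steps"]}

```bash
ls; mkdir -p pics
python3 - <<'E'
from plant import *
import cv2,numpy as np
for n in("scene","top"):
    c=read_camera(n); cv2.imwrite(f"pics/{n}0.png",cv2.cvtColor(c["frame"],cv2.COLOR_RGB2BGR))
    print(n,{k:v for k,v in c.items() if k!="frame"})
print(get_state())
E
```

```text
pics
scene {'vfov': 54.20400418940132, 'cx': 277.34332675991953, 'cy': 214.9115055981552, 'position': array([1.04740821, 0.64124531, 0.80000327]), 'rotation': array([0.14410328, 0.40057248, 0.85011713, 0.30996257])}
top {'vfov': 47.14902834416302, 'cx': 279.43657110724723, 'cy': 207.32773151406553, 'position': array([ 0.29653356, -0.02104115,  1.24233736]), 'rotation': array([-0.06573184,  0.06766996,  0.71069285, -0.69714831])}
{'time': 0.1, 'qpos': array([ 9.69031744e-01,  2.87134704e-01,  1.57805866e+00, -1.09271905e-05,
        1.27861221e+00, -1.49981520e-01]), 'dq': array([ 0.00108148, -0.00082262, -0.00334111,  0.00085383, -0.00162613,
        0.00020716]), 'joint_efforts': array([ 3.56087394e-04, -4.07294619e+01, -2.93699688e+01, -1.78024434e-04,
        3.41637075e-03, -1.02015369e-05]), 'eef_pos': array([0.29427034, 0.6067419 , 0.20553195]), 'tcp_rot': array([ 2.23973656e-01,  9.74594571e-01, -1.03113523e-03, -4.01299474e-04]), 'contact_force': array([-0.37497526,  0.06809104, -0.45934605]), 'wrist_torque': array([-0.05052623, -0.01111469,  0.01329311]), 'opening': 0.9988199146624815}
```

View pics/scene0.png

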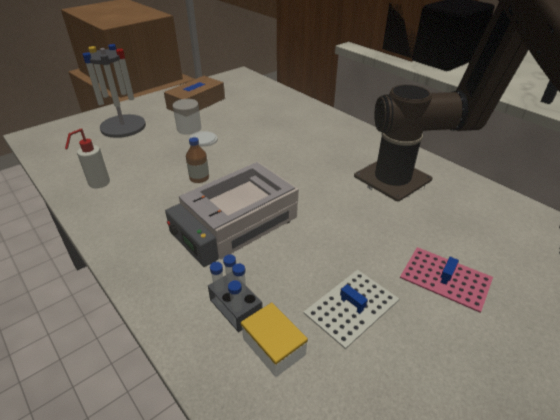

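View pics/top0.png

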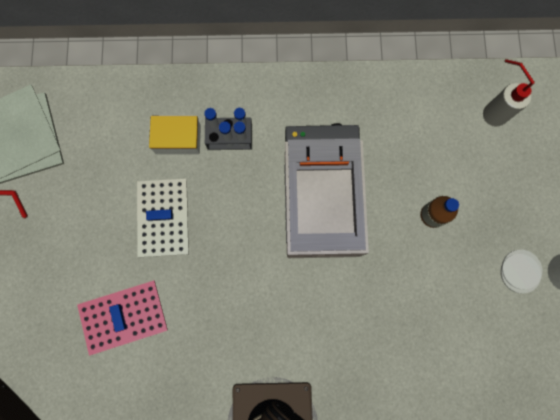

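Candidates for the handle are the blue bar on the white panel (top 159,215; scene 354,297), the blue bar on the pink look-alike (top 118,318; scene 450,269), and the blue tube and bottle caps (top ~225,125 and 452,205). I choose the bar on the white panel and will check it in a crop.

```bash
cat > h.py <<'E'
from plant import *
import cv2,numpy as np
from scipy.spatial.transform import Rotation as R
def cam(n):
    c=read_camera(n); f=c["frame"].shape[0]/2/np.tan(np.radians(c["vfov"])/2)
    c["K"]=np.array([[f,0,c["cx"]],[0,f,c["cy"]],[0,0,1]]); c["R"]=R.from_quat(c["rotation"]).as_matrix(); return c
def ray(c,uv,z):
    d=np.linalg.inv(c["K"])@[uv[0],uv[1],1]; d=c["R"]@(d*[1,-1,-1]); p=c["position"]
    return p+d*(z-p[2])/d[2]
def proj(c,P):
    q=((np.atleast_2d(P)-c["position"])@c["R"])*[1,-1,-1]; q=q@c["K"].T; return q[:,:2]/q[:,2:]
def crop(c,x0,y0,x1,y1,s,name,pts=None):
    im=cv2.cvtColor(c["frame"],cv2.COLOR_RGB2BGR)[y0:y1,x0:x1]; im=cv2.resize(im,None,fx=s,fy=s,interpolation=cv2.INTER_CUBIC)
    if pts is not None:
        for u,v in pts: cv2.circle(im,(int((u+.5-x0)*s),int((v+.5-y0)*s)),2,(0,255,0),-1)
    cv2.imwrite(f"pics/{name}.png",im)
E
python3 - <<'E'
from h import *
c=cam("top"); print(c.keys())
crop(c,120,165,205,270,5.6,"t_panel"); crop(c,270,110,380,265,3.8,"t_bath")
c=cam("scene"); crop(c,155,155,310,270,5,"s_bath"); crop(c,295,260,405,350,7,"s_panel")
E
```

```text
dict_keys(['frame', 'vfov', 'cx', 'cy', 'position', 'rotation', 'K', 'R'])
```

View pics/t_panel.png

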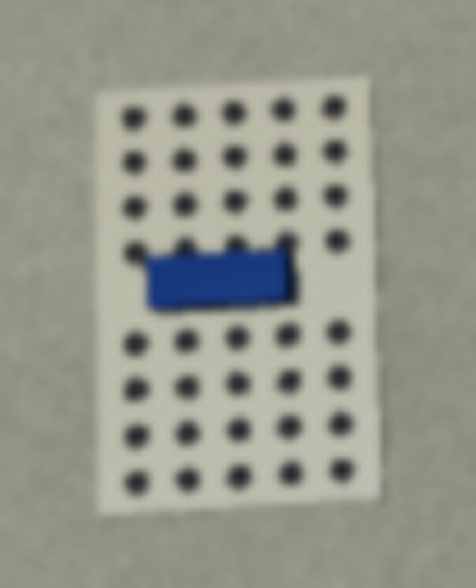

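View pics/t_bath.png

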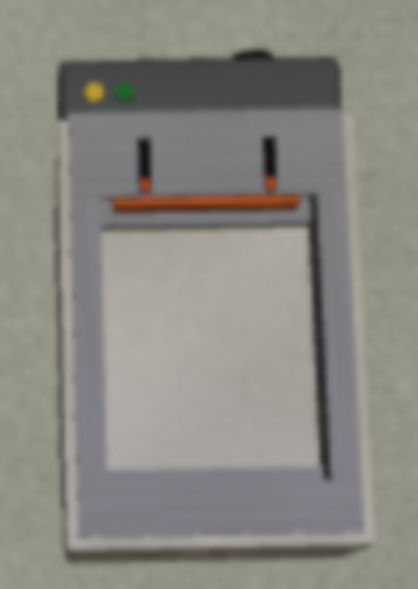

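View pics/s_bath.png

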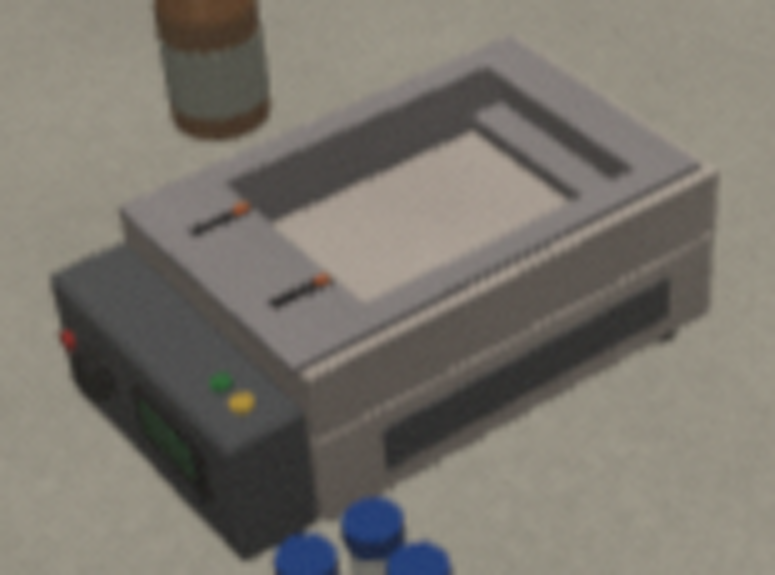

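View pics/s_panel.png

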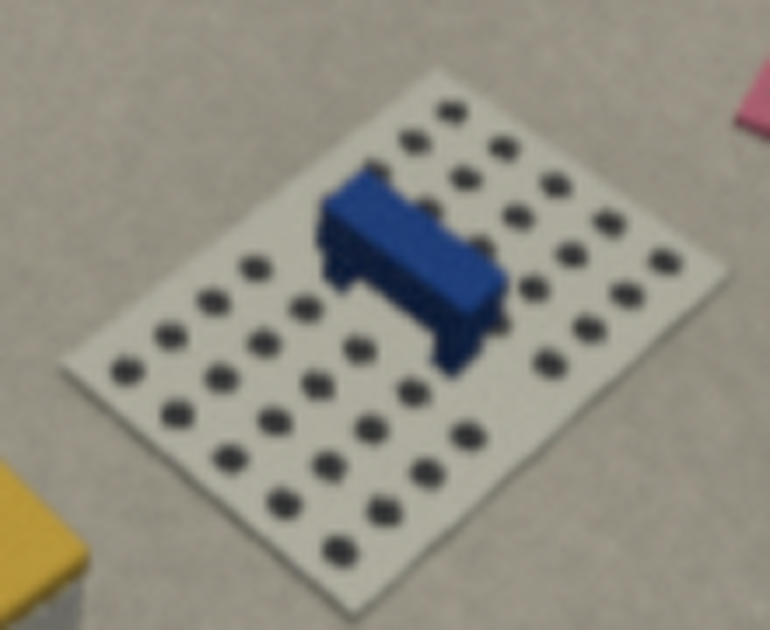

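```bash
cat > m.py <<'E'
from h import *
from scipy.optimize import least_squares
def px(p,s,x0,y0): return np.array(p)/s-0.5+[x0,y0]
def fit(obs,g0):
    def res(g,o=None):
        r=[]
        for c,uv,P in (obs if o is None else o):
            Q=R.from_euler('z',g[2]).apply(P)+[g[0],g[1],0]
            r.append(((proj(c,Q)-uv)))
        return np.vstack(r).ravel()
    s=least_squares(res,g0,loss='soft_l1'); print(np.round(s.x,4)); print(np.round(res(s.x).reshape(-1,2),1).tolist()); return s.x
t=cam("top"); s=cam("scene")
pt=px([(97,91),(369,77),(380,497),(98,514)],5.6,120,165)
ps=px([(437,70),(730,268),(353,618),(62,360)],7,295,260)
print([np.round(ray(t,p,.006),4)[:2].tolist() for p in pt]); print([np.round(ray(s,p,.006),4)[:2].tolist() for p in ps])
bt=px([(147,257),(287,251),(290,302),(152,309)],5.6,120,165)
print('bar',np.mean([ray(t,p,.048) for p in bt],0))
bs=px([(368,168),(507,277),(463,315),(323,203)],7,295,260)
print('bar s',np.mean([ray(s,p,.048) for p in bs],0))
ot=px([(104,197),(318,195),(329,478),(105,470)],3.8,270,110)
os_=px([(232,185),(488,68),(634,168),(365,303)],5,155,155)
print('open',[np.round(ray(t,p,.122),4)[:2].tolist() for p in ot]); print([np.round(ray(s,p,.122),4)[:2].tolist() for p in os_])
ht=px([(68,545),(372,540)],3.8,270,110)
hs=px([(122,208),(510,38),(718,170),(308,375)],5,155,155)
print('hous',[np.round(ray(t,p,.122),4)[:2].tolist() for p in ht]); print([np.round(ray(s,p,.122),4)[:2].tolist() for p in hs])
# bath fit with opening & housing
a,b=.092,.069
O=lambda z:[np.array(q+(z,)) for q in ((-a,-b),(-a,b),(a,b),(a,-b))]
fit([(t,ot,np.array(O(.122))),(s,os_,np.array([(-a,b,.122),(a,b,.122),(a,-b,.122),(-a,-b,.122)]))],[.6,-.1,3.14])
E
python3 m.py
```

```text
[[0.6116, 0.3487], [0.616, 0.2205], [0.4174, 0.212], [0.4121, 0.341]]
[[0.4179, 0.2099], [0.4105, 0.338], [0.6124, 0.3476], [0.6149, 0.217]]
bar [0.51244775 0.27810073 0.048     ]
bar s [0.51479552 0.27895927 0.048     ]
open [[0.6229, -0.0705], [0.6217, -0.2065], [0.4406, -0.2046], [0.4482, -0.0665]]
[[0.6197, -0.2039], [0.4389, -0.2062], [0.4383, -0.0715], [0.6219, -0.0708]]
hous [[0.4023, -0.0426], [0.4018, -0.2291]]
[[0.6772, -0.2247], [0.4083, -0.2242], [0.4035, -0.0396], [0.6756, -0.0427]]
[ 0.5314 -0.1371  3.1304]
[[-0.6, -0.5], [0.3, -0.4], [0.3, 0.8], [0.3, 3.4], [-1.5, -0.1], [0.3, 0.1], [0.5, 1.0], [-0.4, 0.7]]
```

```bash
cat >> h.py <<'E'
def rel(pos,Rt):
    s=get_state(); R0=R.from_quat(s["tcp_rot"]); 
    rv=(R0.inv()*Rt).as_rotvec(); sh=R0.inv().apply(np.array(pos)-s["eef_pos"])
    print("turn",np.round(rv,4).tolist(),"shift",np.round(sh,4).tolist())
def down(yaw,tilt=0):  # tool y at world angle yaw; tilt>0 lowers panel's +x (far) end
    z=np.array([0,0,-1.]); y=np.array([np.cos(yaw),np.sin(yaw),0]); x=np.cross(y,z)
    B=R.from_matrix(np.c_[x,y,z]); ax=np.array([-np.sin(yaw),np.cos(yaw),0]); return R.from_rotvec(ax*tilt)*B
def st():
    s=get_state(); print("t",round(s["time"],2),"p",np.round(s["eef_pos"],4),"F",np.round(s["contact_force"],2),"M",np.round(s["wrist_torque"],2),"op",round(s["opening"],3)); return s
E
python3 - <<'E'
from h import *
t=cam("top")
for p,z in (((228,130),.1),((440,212),.12),((175,132),.064)): print(ray(t,p,z))
rel([.514,.279,.12],down(.041)); st()
E
```

```text
[0.7136255  0.09810047 0.1       ]
[ 0.49254302 -0.40658577  0.12      ]
[0.72395733 0.2379815  0.064     ]
turn [-0.0005, 0.0002, 1.0781] shift [-0.3407, -0.1994, 0.0866]
t 0.35 p [0.2945 0.6072 0.2065] F [-0.7  -0.21 -0.09] M [-0.01 -0.05  0.04] op 1.004
```

>>> arm_command:
  steps:
    - [[0, 0, 0.135], [-0.043, -0.025, 0.011], 1]
    - [[0, 0, 0.27], [-0.085, -0.05, 0.022], 1]
    - [[0, 0, 0.405], [-0.128, -0.075, 0.032], 1]
    - [[0, 0, 0.54], [-0.17, -0.1, 0.043], 1]
    - [[0, 0, 0.675], [-0.213, -0.125, 0.054], 1]
    - [[0, 0, 0.81], [-0.256, -0.15, 0.065], 1]
    - [[0, 0, 0.945], [-0.298, -0.174, 0.076], 1]
    - [[0, 0, 1.078], [-0.341, -0.199, 0.087], 1]
    - [[0, 0, 1.078], [-0.341, -0.199, 0.087], 1]
    - [[0, 0, 1.078], [-0.341, -0.199, 0.087], 1]

```text
time: 1.6
eef_pos: [0.5144, 0.2794, 0.1197]
tcp_rot: [0.692, 0.722, -0.0, -0.0]
contact_force: [-0.6, 0.5, 0.2]
opening: 1.002
```

Run:
```python
from h import *
rel([.514,.279,.017],down(.041)); st()
c=cam("scene"); crop(c,280,180,430,350,3.5,"a1");
```

```text
turn [-0.0005, 0.0, 0.0003] shift [-0.0004, -0.0003, 0.1027]
t 1.6 p [0.5144 0.2794 0.1197] F [-0.6   0.54  0.15] M [-0.03 -0.08 -0.02] op 1.002
```

View pics/a1.png

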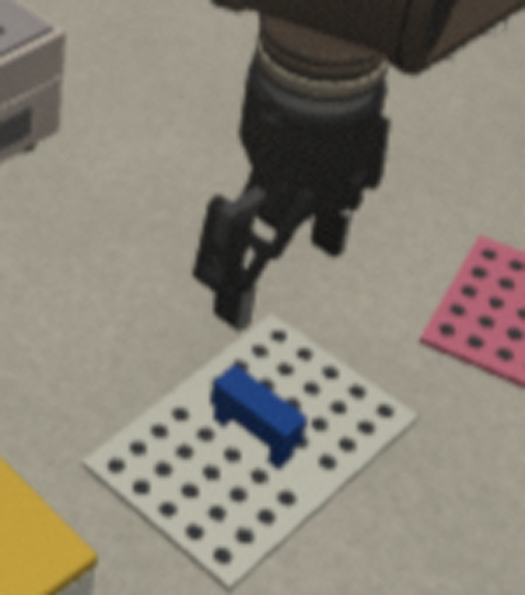

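The picture shows the open jaws above the blue bar of the white panel (crop 260,410), opening along the panel's length. I'll descend and grip.

>>> arm_command:
  steps:
    - [[0, 0, 0], [0, 0, 0.04], 1]
    - [[0, 0, 0], [0, 0, 0.075], 1]
    - [[0, 0, 0], [0, 0, 0.095], 1]
    - [[0, 0, 0], [0, 0, 0.102], 1]
    - [[0, 0, 0], [0, 0, 0.102], 1]
    - [[0, 0, 0], [0, 0, 0.102], -1]
    - [[0, 0, 0], [0, 0, 0.102], -1]
    - [[0, 0, 0], [0, 0, 0.102], -1]
    - [[0, 0, 0], [0, 0, 0.102], -1]
    - [[0, 0, 0], [0, 0, 0.102], -1]
    - [[0, 0, 0], [0, 0, 0.102], -1]
  force: 70

```text
time: 3.02
eef_pos: [0.5148, 0.2801, 0.0188]
tcp_rot: [0.692, 0.722, 0.0, 0.0]
contact_force: [-0.8, -0.9, 6.7]
opening: 0.245
```

Run:
```python
from h import *
st(); c=cam("scene"); crop(c,280,180,430,350,3.5,"a2");
```

```text
t 3.02 p [0.5148 0.2801 0.0188] F [-0.77 -0.88  6.74] M [-0.13  0.22  0.03] op 0.245
```

View pics/a2.png

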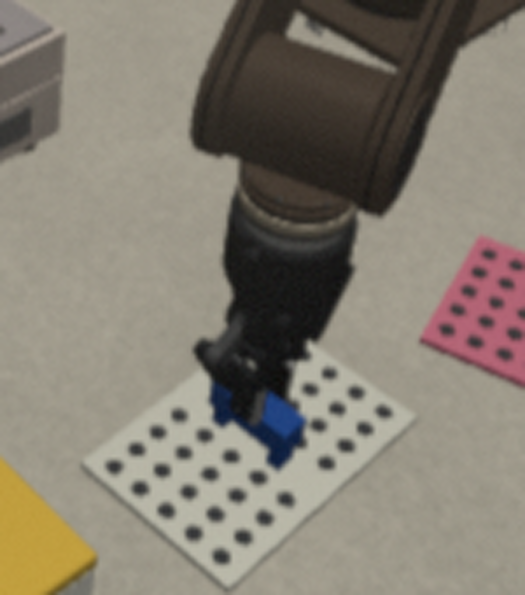

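The bar is held (opening 0.245 ≈ 21–24 mm, at crop 255,410). Next is the lift.

>>> arm_command:
  steps:
    - [[0, 0, 0], [0, 0, -0.01], -1]
    - [[0, 0, 0], [0, 0, -0.03], -1]
    - [[0, 0, 0], [0, 0, -0.06], -1]
    - [[0, 0, 0], [0, 0, -0.1], -1]
    - [[0, 0, 0], [0, 0, -0.14], -1]
    - [[0, 0, 0], [0, 0, -0.18], -1]
    - [[0, 0, 0], [0, 0, -0.21], -1]
    - [[0, 0, 0], [0, 0, -0.22], -1]
    - [[0, 0, 0], [0, 0, -0.22], -1]
    - [[0, 0, 0], [0, 0, -0.22], -1]

```text
time: 4.32
eef_pos: [0.5135, 0.2797, 0.2367]
tcp_rot: [0.692, 0.722, -0.001, -0.001]
contact_force: [0.0, 0.4, -2.3]
opening: 0.25
```

Run:
```python
from h import *
st()
rel([.531,-.138,.245],down(0)); 
c=cam("top"); crop(c,60,120,230,290,3.5,"a3t"); c=cam("scene"); crop(c,230,130,430,330,3,"a3");
```

```text
t 4.33 p [0.5135 0.2797 0.2367] F [ 0.    0.35 -2.33] M [-0.06  0.01 -0.02] op 0.25
turn [-0.0024, 0.0008, 0.0423] shift [-0.418, -0.0002, -0.008]
```

View pics/a3t.png

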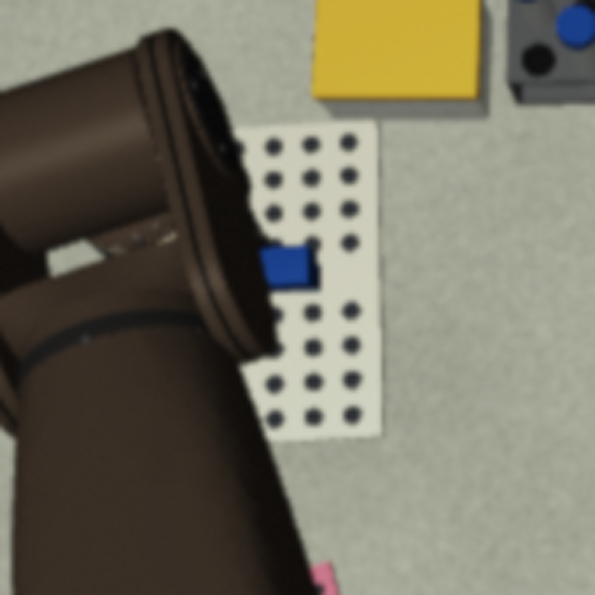

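View pics/a3.png

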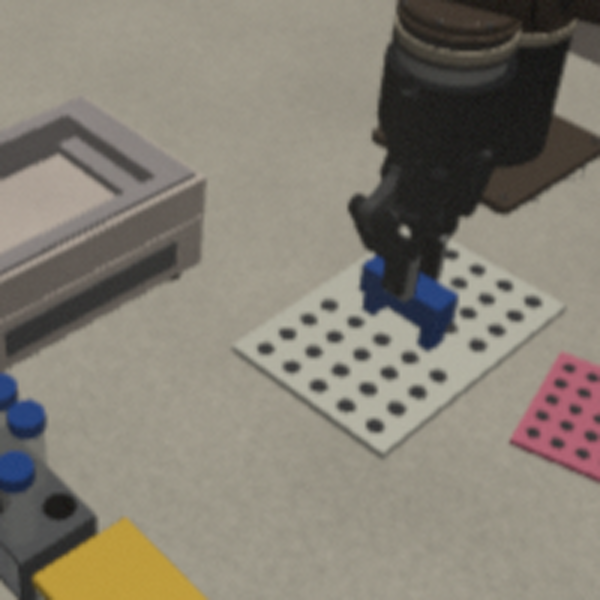

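>>> arm_command:
  steps:
    - [[0, 0, 0], [-0.02, 0, -0.008], -1]
    - [[0, 0, 0.01], [-0.06, 0, -0.01], -1]
    - [[0, 0, 0.02], [-0.11, 0, -0.015], -1]
    - [[0, 0, 0.03], [-0.16, 0, -0.02], -1]
    - [[0, 0, 0.042], [-0.21, 0, -0.02], -1]
    - [[0.05, 0, 0.042], [-0.26, 0, -0.02], -1]
    - [[0.1, 0, 0.042], [-0.31, 0, -0.02], -1]
    - [[0.15, 0, 0.042], [-0.36, 0, -0.02], -1]
    - [[0.2, 0, 0.042], [-0.4, 0, -0.02], -1]
    - [[0.22, 0, 0.042], [-0.418, 0, -0.02], -1]
    - [[0.22, 0, 0.042], [-0.418, 0, -0.02], -1]
    - [[0.22, 0, 0.042], [-0.418, 0, -0.02], -1]

```text
time: 5.92
eef_pos: [0.5311, -0.1368, 0.257]
tcp_rot: [0.702, 0.703, -0.08, -0.077]
contact_force: [0.0, 0.3, -2.4]
opening: 0.249
```

Run:
```python
from h import *
s=st(); print(R.from_quat(s["tcp_rot"]).as_matrix().round(3))
R0=R.from_quat(s["tcp_rot"]).as_matrix(); h=s["eef_pos"]-.0175*R0[:,2]
ux,uy,uz=R0[:,1],R0[:,0],-R0[:,2]
pts=[h+a*.1*ux+b*.065*uy-.030*uz for a in(-1,1) for b in(-1,1)]
c=cam("scene"); print(proj(c,pts).round(1).tolist()); crop(c,140,90,330,270,3.3,"b1",proj(c,pts));c=cam("top"); print(proj(c,pts).round(1).tolist());crop(c,230,90,420,280,3.1,"b1t",proj(c,pts))
```

```text
t 5.92 p [ 0.5311 -0.1368  0.257 ] F [ 0.01  0.26 -2.35] M [ 0.03 -0.26  0.01] op 0.249
[[-0.001  0.975 -0.22 ]
 [ 1.     0.    -0.005]
 [-0.005 -0.22  -0.975]]
[[253.1, 123.8], [283.6, 141.8], [194.6, 161.6], [222.6, 183.7]]
[[366.2, 230.7], [302.6, 232.1], [357.9, 146.0], [299.1, 147.3]]
```

View pics/b1.png

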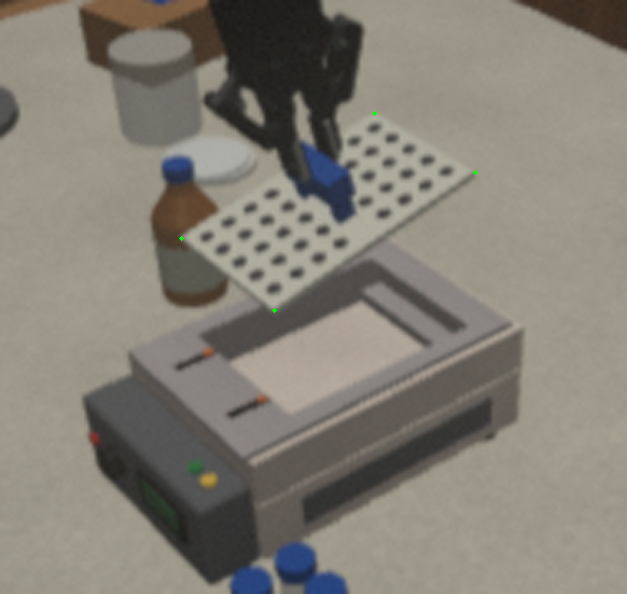

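View pics/b1t.png

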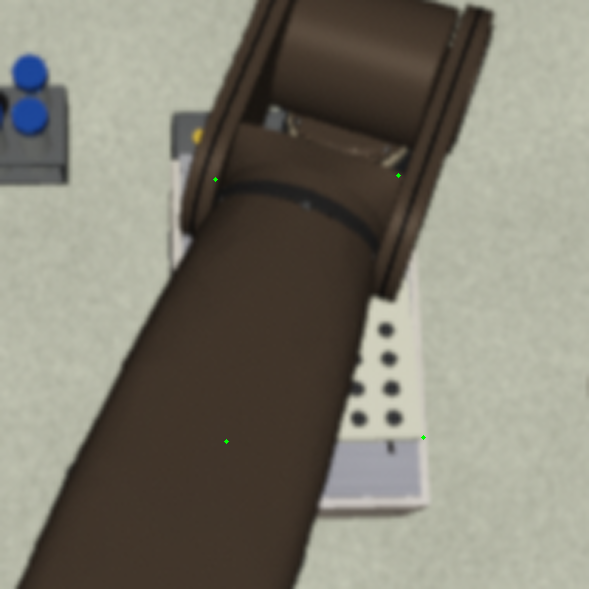

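The panel is held at 0.22 rad over the bath. The projected model corners (green) lie on the panel corners in both views, so the grasp model holds.

```bash
cat >> h.py <<'E'
H=.0175
def tgt(xe,ze,tilt,y=-.138,yaw=0.):
    Rt=down(yaw,tilt); M=Rt.as_matrix(); ux,uz=M[:,1],-M[:,2]
    h=np.array([xe,y,ze])-.1*ux+.036*uz; return h+H*M[:,2],Rt
def edges():
    s=get_state(); M=R.from_quat(s["tcp_rot"]).as_matrix(); ux,uy,uz=M[:,1],M[:,0],-M[:,2]
    h=s["eef_pos"]+H*uz
    print("far",np.round(h+.1*ux-.036*uz,4),"near",np.round(h-.1*ux-.036*uz,4),"tilt",round(-np.arcsin(ux[2]),4),"roll",round(uy[2],4),"yaw",round(np.arctan2(ux[1],ux[0]),4))
E
python3 - <<'E'
from h import *
st();edges()
rel(*tgt(.600,.150,.22)); rel(*tgt(.600,.099,.22))
E
```

```text
t 6.03 p [ 0.5312 -0.1366  0.2572] F [-0.21 -0.15 -2.34] M [-0.03 -0.15  0.01] op 0.246
far [ 0.6247 -0.1366  0.2172] near [ 0.4296 -0.1368  0.2612] tilt 0.2219 roll -0.0052 yaw 0.001
turn [-0.0019, 0.0056, 0.001] shift [-0.001, -0.0093, 0.0712]
turn [-0.0019, 0.0056, 0.001] shift [-0.0007, 0.0019, 0.1209]
```

>>> arm_command:
  steps:
    - [[0, 0.003, 0], [-0.001, -0.005, 0.025], -1]
    - [[-0.002, 0.006, 0.001], [-0.001, -0.009, 0.05], -1]
    - [[-0.002, 0.006, 0.001], [-0.001, -0.009, 0.071], -1]
    - [[-0.002, 0.006, 0.001], [-0.001, -0.007, 0.085], -1]
    - [[-0.002, 0.006, 0.001], [-0.001, -0.004, 0.1], -1]
    - [[-0.002, 0.006, 0.001], [-0.001, -0.001, 0.11], -1]
    - [[-0.002, 0.006, 0.001], [-0.001, 0.001, 0.117], -1]
    - [[-0.002, 0.006, 0.001], [-0.001, 0.002, 0.121], -1]
    - [[-0.002, 0.006, 0.001], [-0.001, 0.002, 0.121], -1]
    - [[-0.002, 0.006, 0.001], [-0.001, 0.002, 0.121], -1]

```text
time: 7.28
eef_pos: [0.5069, -0.1384, 0.1393]
tcp_rot: [0.703, 0.703, -0.077, -0.077]
contact_force: [0.7, 0.3, -2.1]
opening: 0.25
```

Run:
```python
from h import *
st();edges()
rel(*tgt(.620,.099,.22)); rel(*tgt(.640,.099,.22))
c=cam("scene"); crop(c,155,130,310,270,4.2,"c1");c=cam("top");crop(c,270,110,400,265,3.7,"c1t")
```

```text
t 7.28 p [ 0.5069 -0.1384  0.1393] F [ 0.73  0.3  -2.11] M [ 0.   -0.16 -0.04] op 0.25
far [ 0.6005 -0.1384  0.0995] near [ 0.4053 -0.1384  0.1429] tilt 0.219 roll 0.0 yaw -0.0001
turn [0.001, -0.0, -0.0001] shift [0.0004, 0.0192, -0.0038]
turn [0.001, -0.0, -0.0001] shift [0.0004, 0.0387, -0.0082]
```

View pics/c1.png

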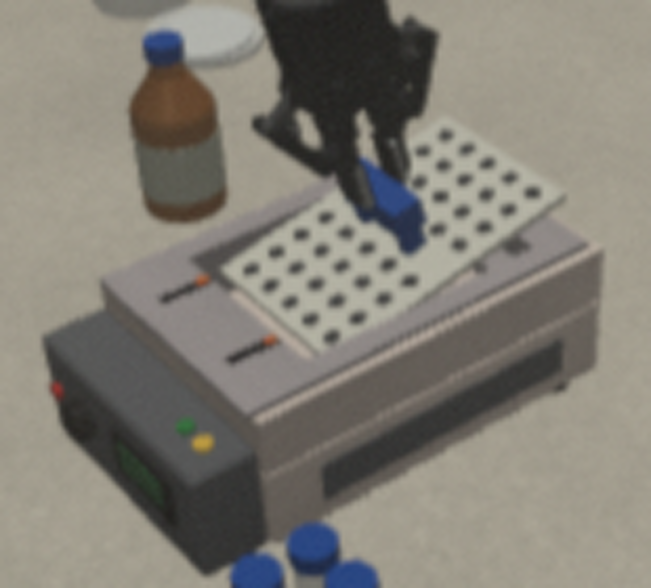

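View pics/c1t.png

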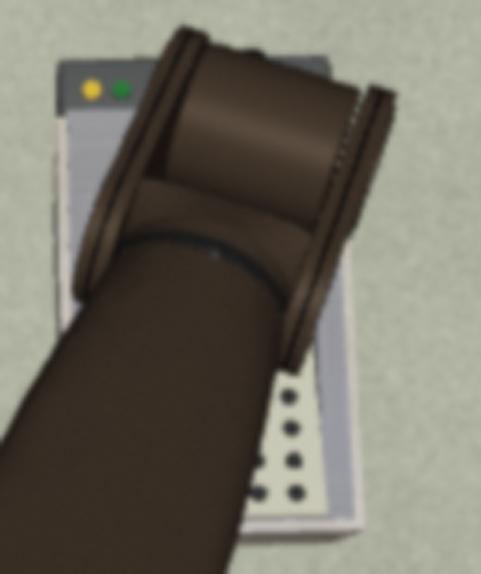

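The tilted panel's low edge is inside the opening (scene crop 225,270 to 320,350) and not in contact. Now I'll push under the lip and feel for the rail.

>>> arm_command:
  steps:
    - [[0.001, 0, 0], [0, 0.004, -0.001], -1]
    - [[0.001, 0, 0], [0, 0.009, -0.002], -1]
    - [[0.001, 0, 0], [0, 0.014, -0.003], -1]
    - [[0.001, 0, 0], [0, 0.018, -0.004], -1]
    - [[0.001, 0, 0], [0, 0.021, -0.0045], -1]
    - [[0.001, 0, 0], [0, 0.024, -0.005], -1]
    - [[0.001, 0, 0], [0, 0.024, -0.005], -1]
    - [[0.001, 0, 0], [0, 0.024, -0.005], -1]

```text
time: 8.38
eef_pos: [0.531, -0.1384, 0.1388]
tcp_rot: [0.703, 0.703, -0.078, -0.078]
contact_force: [-3.9, -0.7, -1.1]
opening: 0.249
```

Run:
```python
from h import *
st();edges()
```

```text
t 8.38 p [ 0.531  -0.1384  0.1388] F [-3.86 -0.7  -1.09] M [-0.03  0.57  0.01] op 0.249
far [ 0.6245 -0.1384  0.0988] near [ 0.4293 -0.1384  0.1427] tilt 0.221 roll 0.0002 yaw -0.0
```

>>> arm_command:
  steps:
    - [[0, 0, 0], [0, 0.003, -0.001], -1]
    - [[0, 0, 0], [0, 0.006, -0.0015], -1]
    - [[0, 0, 0], [0, 0.008, -0.002], -1]
    - [[0, 0, 0], [0, 0.01, -0.0023], -1]
    - [[0, 0, 0], [0, 0.01, -0.0023], -1]
    - [[0, 0, 0], [0, 0.01, -0.0023], -1]

```text
time: 9.12
eef_pos: [0.5406, -0.1384, 0.139]
tcp_rot: [0.703, 0.703, -0.079, -0.079]
contact_force: [-6.3, 0.5, 1.5]
opening: 0.246
```

Run:
```python
from h import *
st();edges()
```

```text
t 9.12 p [ 0.5406 -0.1384  0.139 ] F [-6.33  0.5   1.52] M [-0.    1.01 -0.03] op 0.246
far [ 0.634  -0.1383  0.0989] near [ 0.439  -0.1384  0.1431] tilt 0.2232 roll 0.0003 yaw 0.0001
```

>>> arm_command:
  steps:
    - [[0, 0, 0], [0, 0.0015, -0.0003], -1]
    - [[0, 0, 0], [0, 0.003, -0.0007], -1]
    - [[0, 0, 0], [0, 0.0045, -0.001], -1]
    - [[0, 0, 0], [0, 0.0055, -0.0013], -1]
    - [[0, 0, 0], [0, 0.0055, -0.0013], -1]

```text
time: 9.75
eef_pos: [0.5452, -0.1383, 0.1392]
tcp_rot: [0.703, 0.703, -0.08, -0.08]
contact_force: [-7.3, -0.2, 0.9]
opening: 0.247
```

Run:
```python
from h import *
st();edges()
```

```text
t 9.75 p [ 0.5452 -0.1383  0.1392] F [-7.28 -0.22  0.93] M [-0.04  1.22  0.06] op 0.247
far [ 0.6385 -0.1383  0.0987] near [ 0.4436 -0.1383  0.1437] tilt 0.227 roll 0.0006 yaw 0.0002
```

Run:
```python
from h import *
for ti,z in((.227,.0987),(.2,.0975),(.17,.096),(.15,.095),(.14,.0945)): rel(*tgt(.642-.006*np.sin(ti),z,ti))
```

```text
turn [-0.0, -0.0006, 0.0002] shift [0.0003, 0.0021, -0.0005]
turn [-0.027, -0.0006, 0.0002] shift [0.0003, 0.0021, 0.0034]
turn [-0.057, -0.0006, 0.0002] shift [0.0003, 0.0022, 0.0078]
turn [-0.077, -0.0006, 0.0002] shift [0.0003, 0.0023, 0.0108]
turn [-0.087, -0.0006, 0.0001] shift [0.0003, 0.0023, 0.0123]
```

>>> arm_command:
  steps:
    - [[0, 0, 0], [0, 0.001, -0.0003], -1]
    - [[0, 0, 0], [0, 0.002, -0.0005], -1]
    - [[-0.013, 0, 0], [0, 0.0021, 0.0015], -1]
    - [[-0.027, 0, 0], [0, 0.0021, 0.0034], -1]
    - [[-0.042, 0, 0], [0, 0.0022, 0.0056], -1]
    - [[-0.057, 0, 0], [0, 0.0022, 0.0078], -1]
    - [[-0.067, 0, 0], [0, 0.0022, 0.0093], -1]
    - [[-0.077, 0, 0], [0, 0.0023, 0.0108], -1]
    - [[-0.077, 0, 0], [0, 0.0023, 0.0108], -1]

```text
time: 10.88
eef_pos: [0.5436, -0.1383, 0.1282]
tcp_rot: [0.705, 0.705, -0.054, -0.055]
contact_force: [-7.4, -0.1, 0.7]
opening: 0.245
```

Run:
```python
from h import *
st();edges()
for ti,z in((.14,.0945),(.12,.094),(.1,.0935),(.08,.093),(.06,.093)): rel(*tgt(.642-.006*np.sin(ti),z,ti))
c=cam("scene"); crop(c,155,130,310,270,4.2,"d1")
```

```text
t 10.88 p [ 0.5436 -0.1383  0.1282] F [-7.42 -0.13  0.69] M [ 0.02  1.24 -0.03] op 0.245
far [ 0.6396 -0.1382  0.0945] near [ 0.442  -0.1383  0.1252] tilt 0.154 roll 0.001 yaw 0.0003
turn [-0.014, -0.0009, 0.0003] shift [0.0003, 0.0013, 0.0012]
turn [-0.034, -0.0009, 0.0002] shift [0.0003, 0.0012, 0.0037]
turn [-0.054, -0.0009, 0.0002] shift [0.0003, 0.0011, 0.0062]
turn [-0.074, -0.0009, 0.0002] shift [0.0003, 0.001, 0.0087]
turn [-0.094, -0.0009, 0.0002] shift [0.0003, 0.001, 0.0107]
```

View pics/d1.png

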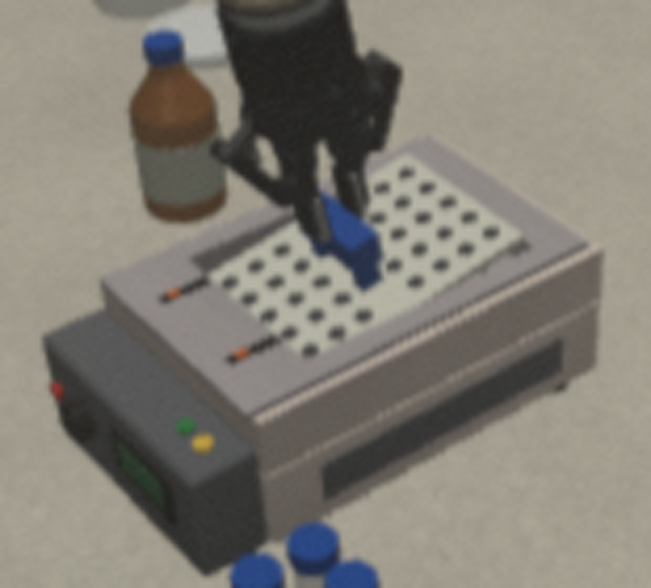

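The orange tabs are well back in their slots (crop 170,293 and 238,355), and the near edge (crop 525,240) sits just above and inside the plain lip. I'll keep lowering it.

>>> arm_command:
  steps:
    - [[0, 0, 0], [0, 0.0018, 0], -1]
    - [[-0.007, 0, 0], [0, 0.0022, 0.0006], -1]
    - [[-0.014, 0, 0], [0, 0.0022, 0.0012], -1]
    - [[-0.024, 0, 0], [0, 0.0021, 0.0024], -1]
    - [[-0.034, 0, 0], [0, 0.0021, 0.0037], -1]
    - [[-0.044, 0, 0], [0, 0.002, 0.005], -1]
    - [[-0.044, 0, 0], [0, 0.002, 0.005], -1]

```text
time: 11.8
eef_pos: [0.5434, -0.1382, 0.1228]
tcp_rot: [0.706, 0.706, -0.04, -0.041]
contact_force: [-8.2, -0.4, 1.3]
opening: 0.247
```

Run:
```python
from h import *
st();edges()
for ti,z in((.12,.094),(.1,.0935),(.08,.093),(.06,.093),(.04,.093)): rel(*tgt(.642-.006*np.sin(ti),z,ti))
```

```text
t 11.8 p [ 0.5434 -0.1382  0.1228] F [-8.24 -0.38  1.35] M [-0.02  1.38  0.03] op 0.247
far [ 0.6406 -0.1382  0.0931] near [ 0.4419 -0.1382  0.1159] tilt 0.1143 roll 0.0014 yaw 0.0004
turn [0.0057, -0.0013, 0.0004] shift [0.0002, 0.0006, -0.0016]
turn [-0.0143, -0.0013, 0.0003] shift [0.0002, 0.0005, 0.0009]
turn [-0.0343, -0.0013, 0.0003] shift [0.0002, 0.0003, 0.0034]
turn [-0.0543, -0.0013, 0.0003] shift [0.0002, 0.0001, 0.0054]
turn [-0.0743, -0.0013, 0.0003] shift [0.0002, 0.0, 0.0074]
```

>>> arm_command:
  steps:
    - [[0, 0, 0], [0, 0.001, -0.0005], -1]
    - [[-0.01, 0, 0], [0, 0.0011, 0.0004], -1]
    - [[-0.02, 0, 0], [0, 0.0011, 0.0015], -1]
    - [[-0.034, 0, 0], [0, 0.001, 0.003], -1]
    - [[-0.044, 0, 0], [0, 0.0009, 0.0042], -1]
    - [[-0.054, 0, 0], [0, 0.0008, 0.0052], -1]
    - [[-0.064, 0, 0], [0, 0.0008, 0.0062], -1]
    - [[-0.064, 0, 0], [0, 0.0008, 0.0062], -1]

```text
time: 12.8
eef_pos: [0.5422, -0.1382, 0.1165]
tcp_rot: [0.707, 0.707, -0.019, -0.02]
contact_force: [-7.6, 0.6, 1.6]
opening: 0.246
```

Run:
```python
from h import *
st();edges()
for ti,z in((.04,.093),(.03,.093),(.02,.093),(.01,.093)): rel(*tgt(.642-.006*np.sin(ti),z,ti))
```

```text
t 12.8 p [ 0.5422 -0.1382  0.1165] F [-7.64  0.58  1.6 ] M [-0.03  1.3   0.01] op 0.246
far [ 0.641  -0.1381  0.0926] near [ 0.4413 -0.1382  0.1034] tilt 0.054 roll 0.0016 yaw 0.0005
turn [-0.014, -0.0016, 0.0005] shift [0.0002, 0.0005, 0.001]
turn [-0.024, -0.0016, 0.0005] shift [0.0002, 0.0004, 0.002]
turn [-0.034, -0.0016, 0.0005] shift [0.0002, 0.0003, 0.003]
turn [-0.044, -0.0016, 0.0005] shift [0.0002, 0.0002, 0.004]
```

The near edge's top is about 0.109 m, below the lip's underside at 0.117. Next I'll lower it nearly flat, then ease back.

>>> arm_command:
  steps:
    - [[-0.014, -0.001, 0], [0, 0.0007, 0.0012], -1]
    - [[-0.024, -0.0016, 0], [0, 0.0005, 0.002], -1]
    - [[-0.034, -0.0016, 0], [0, 0.0004, 0.003], -1]
    - [[-0.044, -0.0016, 0], [0, 0.0003, 0.004], -1]
    - [[-0.05, -0.0016, 0], [0, 0.0003, 0.0045], -1]
    - [[-0.05, -0.0016, 0], [0, 0.0003, 0.0045], -1]

```text
time: 13.55
eef_pos: [0.541, -0.1382, 0.1118]
tcp_rot: [0.707, 0.707, -0.003, -0.003]
contact_force: [-6.9, 0.1, 1.1]
opening: 0.245
```

Run:
```python
from h import *
st();edges()
for x in(.638,.634,.631,.629): rel(*tgt(x,.0925,0.0))
```

```text
t 13.55 p [ 0.541  -0.1382  0.1118] F [-6.9   0.07  1.14] M [-0.04  1.26 -0.05] op 0.245
far [ 0.6408 -0.1381  0.0926] near [ 0.4409 -0.1383  0.0941] tilt 0.0075 roll 0.0002 yaw 0.0008
turn [-0.0075, -0.0002, 0.0008] shift [0.0002, -0.003, 0.0009]
turn [-0.0075, -0.0002, 0.0008] shift [0.0002, -0.007, 0.0009]
turn [-0.0075, -0.0002, 0.0008] shift [0.0002, -0.01, 0.0009]
turn [-0.0075, -0.0002, 0.0008] shift [0.0002, -0.012, 0.0009]
```

>>> arm_command:
  steps:
    - [[-0.004, 0, 0], [0, -0.0015, 0.0004], -1]
    - [[-0.0075, 0, 0], [0, -0.003, 0.0008], -1]
    - [[-0.0075, 0, 0], [0, -0.0045, 0.0008], -1]
    - [[-0.0075, 0, 0], [0, -0.006, 0.0008], -1]
    - [[-0.0075, 0, 0], [0, -0.0075, 0.0008], -1]
    - [[-0.0075, 0, 0], [0, -0.009, 0.0008], -1]
    - [[-0.0075, 0, 0], [0, -0.009, 0.0008], -1]

```text
time: 14.42
eef_pos: [0.5316, -0.1382, 0.1111]
tcp_rot: [0.707, 0.707, -0.0, -0.0]
contact_force: [-5.3, -0.2, -0.1]
opening: 0.249
```

Run:
```python
from h import *
st();edges()
```

```text
t 14.43 p [ 0.5316 -0.1382  0.1111] F [-5.31 -0.16 -0.14] M [0.01 0.85 0.05] op 0.249
far [ 0.6316 -0.1381  0.0925] near [ 0.4316 -0.1383  0.0927] tilt 0.0011 roll 0.0002 yaw 0.0008
```

>>> arm_command:
  steps:
    - [[0, 0, 0], [0, -0.0008, 0.0002], -1]
    - [[0, 0, 0], [0, -0.0016, 0.0004], -1]
    - [[0, 0, 0], [0, -0.0022, 0.0005], -1]
    - [[0, 0, 0], [0, -0.0022, 0.0005], -1]

```text
time: 14.92
eef_pos: [0.5298, -0.1382, 0.1108]
tcp_rot: [0.707, 0.707, -0.0, -0.0]
contact_force: [-3.9, 0.3, 0.1]
opening: 0.243
```

Run:
```python
from h import *
st();edges()
```

```text
t 14.93 p [ 0.5298 -0.1382  0.1108] F [-3.91  0.33  0.14] M [ 0.02  0.6  -0.06] op 0.243
far [ 0.6298 -0.1382  0.0923] near [ 0.4298 -0.1383  0.0923] tilt 0.0002 roll 0.0001 yaw 0.0007
```

>>> arm_command:
  steps:
    - [[0, 0, 0], [0, -0.0005, 0.0002], -1]
    - [[0, 0, 0], [0, -0.001, 0.0005], -1]
    - [[0, 0, 0], [0, -0.001, 0.0005], -1]

```text
time: 15.3
eef_pos: [0.5297, -0.1383, 0.1108]
tcp_rot: [0.707, 0.707, 0.001, 0.001]
contact_force: [0.2, 2.3, 1.0]
opening: 0.243
```

Run:
```python
from h import *
st();edges()
c=cam("scene"); crop(c,155,130,310,270,4.2,"e1")
```

```text
t 15.3 p [ 0.5297 -0.1383  0.1108] F [0.22 2.26 0.99] M [0.22 0.04 0.03] op 0.243
far [ 0.6298 -0.1382  0.0926] near [ 0.4298 -0.1383  0.0921] tilt -0.0025 roll -0.0001 yaw 0.0005
```

View pics/e1.png

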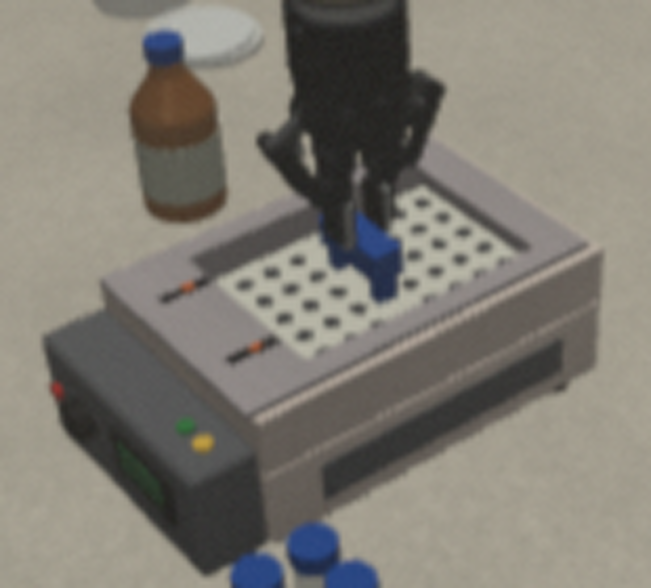

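The panel is flat under both lips. The wall is felt: Fx fell to about 0 with no further travel. Release gently and rise.

>>> arm_command:
  steps:
    - [[0, 0, 0], [0, 0, 0], -0.5]
    - [[0, 0, 0], [0, 0, 0], -0.3]
    - [[0, 0, 0], [0, 0, 0], 0]
    - [[0, 0, 0], [0, 0, 0], 0.3]
    - [[0, 0, 0], [0, 0, 0], 0.5]
    - [[0, 0, 0], [0, 0, 0], 0.5]
  force: 20

```text
time: 16.1
eef_pos: [0.5298, -0.1383, 0.1109]
tcp_rot: [0.707, 0.707, 0.001, 0.001]
contact_force: [0.3, 0.7, 1.0]
opening: 0.747
```

Run:
```python
from h import *
st()
c=cam("scene"); crop(c,155,130,310,270,4.2,"f1")
```

```text
t 16.1 p [ 0.5298 -0.1383  0.1109] F [0.26 0.72 1.01] M [-0.04 -0.01  0.05] op 0.747
```

View pics/f1.png

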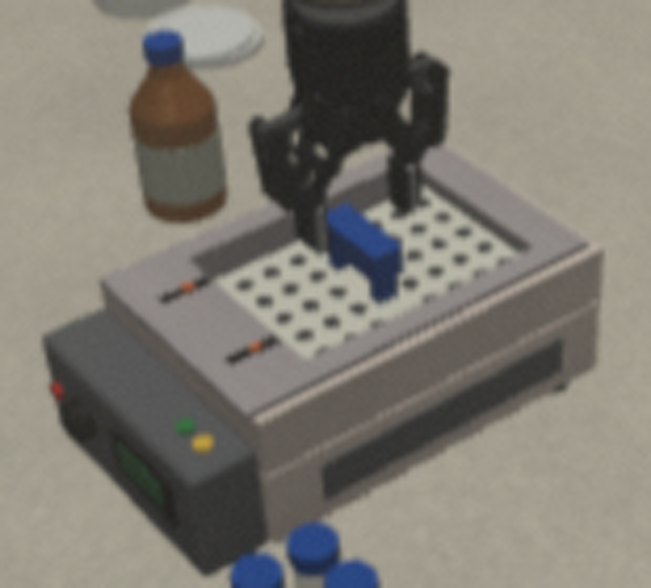

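Both jaws are clear of the bar (crop 365,250). Rising, then moving sideways to let the top camera see.

>>> arm_command:
  steps:
    - [[0, 0, 0], [0, 0, -0.015], 0.5]
    - [[0, 0, 0], [0, 0, -0.04], 0.5]
    - [[0, 0, 0], [0, 0, -0.08], 0.5]
    - [[0, 0, 0], [0, 0, -0.13], 0.5]
    - [[0, 0, 0], [0, 0, -0.17], 0.5]
    - [[0, 0, 0], [0.05, 0, -0.18], 0.5]
    - [[0, 0, 0], [0.1, 0, -0.18], 0.5]
    - [[0, 0, 0], [0.15, 0, -0.18], 0.5]
    - [[0, 0, 0], [0.2, 0, -0.18], 0.5]
    - [[0, 0, 0], [0.25, 0, -0.18], 0.5]
    - [[0, 0, 0], [0.28, 0, -0.18], 0.5]
    - [[0, 0, 0], [0.28, 0, -0.18], 0.5]

```text
time: 17.65
eef_pos: [0.529, 0.1435, 0.292]
tcp_rot: [0.706, 0.709, 0.001, 0.001]
contact_force: [-0.2, -0.6, 0.8]
opening: 0.747
```

Run:
```python
from h import *
st()
# expected seated panel at x=.5297,y=-.138
h=np.array([.5297,-.138,.128]); 
bar=[h+[a*.012,b*.032,.012] for a in(-1,1) for b in(-1,1)]
for n,b,s in(("scene",(155,130,310,270),4.2),("top",(270,110,380,265),3.8)):
    c=cam(n); crop(c,*b,s,"g_"+n); print(n,((proj(c,bar)+.5-[b[0],b[1]])*s).round(0).tolist())
cv2.imwrite("pics/g_all.png",cv2.cvtColor(c["frame"],cv2.COLOR_RGB2BGR))
```

```text
t 17.65 p [0.529  0.1435 0.292 ] F [-0.22 -0.56  0.76] M [-0.01  0.04 -0.01] op 0.747
scene [[348.0, 204.0], [406.0, 246.0], [319.0, 217.0], [376.0, 260.0]]
top [[271.0, 351.0], [167.0, 353.0], [270.0, 313.0], [166.0, 315.0]]
```

View pics/g_scene.png

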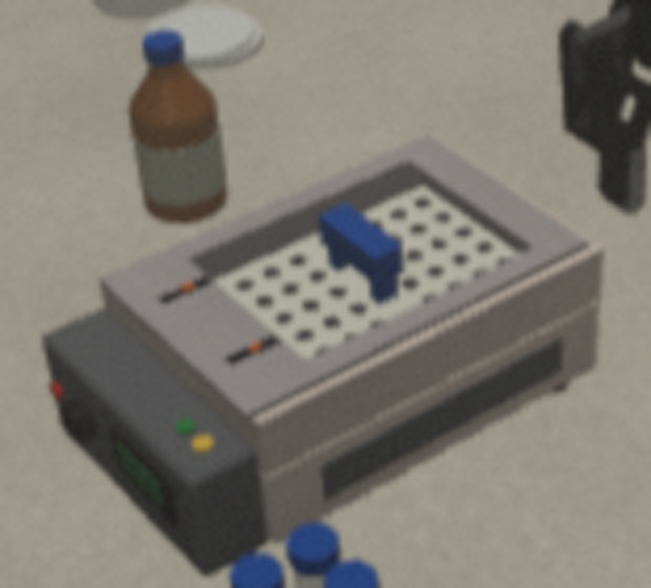

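View pics/g_top.png

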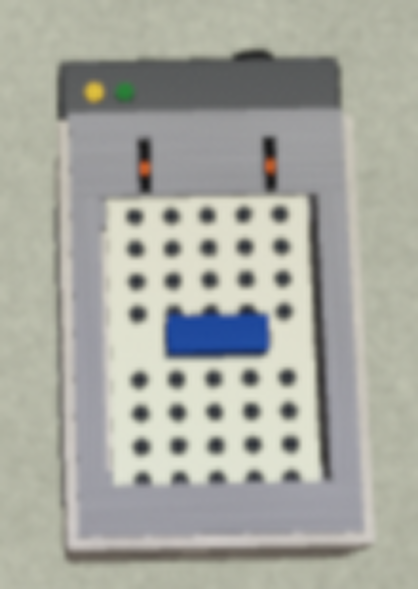

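View pics/g_all.png

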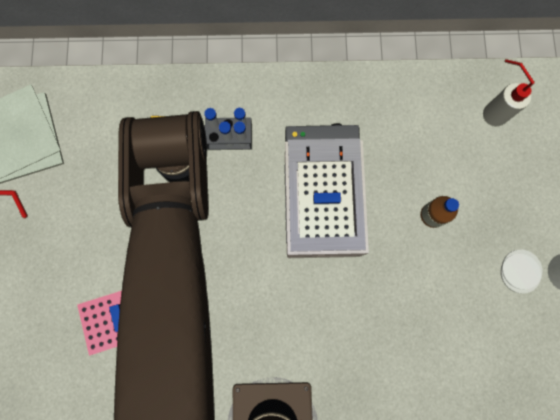

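The panel lies under both lips and the bar is where predicted (top crop 167–270, 314–355; prediction 166–271, 313–353). The tabs are about halfway back, and the rack and bottle have not moved. I'm handing in.

Run:
```python
from h import *
st(); print(sign_off())
```

```text
t 17.75 p [0.5292 0.1415 0.2916] F [0.04 0.25 0.19] M [ 0.06  0.01 -0.01] op 0.747
the job is handed in; nothing more can be done
None
```

The panel is fitted in the bath, released, and the job is handed in at 17.75 s. `sign_off` reported no verdict.

**What I did:**
- I gripped the white panel by its blue bar, carried it over at a 0.22 rad tilt and slid the low edge under the rail-side lip.
- I pressed the rail back about 22 mm. The wrist read 8.2 N at most along the push, and I did not drive the rail to its hard stop.
- I lowered the near edge past the opposite lip with roughly 3 mm to spare, then eased the panel back until I felt the end wall. There Fx dropped to about 0 with no more travel.
- I opened the jaws and moved the gripper away.

**Last checks:**
- **Seating:** just before release the computed tilt was within 0.003 rad and the underside about 92 mm above the bench. Afterwards the bar's outline matched the predicted flat, seated pose to within a pixel in both cameras.
- **Position:** the panel is about 2 mm from the opening's nominal centre along x and about 1 mm off across it, each good to around 2 mm. It is square to the bath.
- **Surroundings:** the orange tabs sit about halfway back, as expected with the panel home. The rack and bottle look unmoved. The arm partly hid the tip box in the last top view, so I did not re-check it, but I never moved near it.

No check failed or disagreed.

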